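# Draw a counting cassette and hold it flush on the sloped light panel

### The arm

A 6-joint arm with a two-finger parallel gripper is mounted at the origin on the work surface. World frame = base frame: x ahead of the robot, y to its left, z up, the work surface at z = 0. Lengths are in m, angles in rad, forces in N, time in s.
With the tool pointing down it reaches from about 0.375 to 0.975 m from the base axis. Payload 3.8 kg.
Tool frame: the origin (TCP) lies where the fingers leave the gripper's body, on its centre line; the fingertips stand 73 mm ahead of it and the grasp point (between the pads) lies 54 mm ahead of it (nose_length is the distance from the TCP to the fingertips, in m); z points along the fingers, y is the line along which they close (so a half turn about z gives the same grasp; the last joint's range is limited). The gripper opens to 85 mm and grips with 20 to 120 N. Pads are 22 mm wide; open, the fingers measure 114 mm over their backs; the gripper's body (76 mm by 85 mm) begins 54 mm behind the grasp point. The pads swing forward as they close: fully open they stand 13 mm farther back than shut.
Start: joints at [1.068, 0.264, 1.604, -0, 1.274, -0.037], TCP at [0.303, 0.603, 0.304] pointing down, gripper open.
Joint ranges: [-2.63, 2.63], [-0.94, 2.18], [0.31, 2.57], [-1.31, 4.45], [0, 2.66], [-2.55, 2.55]. Speed limits (rad/s): [2.57, 2.57, 3.14, 3.14, 3.14, 3.14].

### API

Orientations are given as a rotation vector (axis times angle).
In Python, from workcell import read_state, read_camera, calibration, finish_job, look_for, cut_out, tip_of, nose_length gives the robot as it stands.
- The arm moves only by the tool step_arm, never from a script. Its argument "targets" is a list of rows, each a list of 3 entries, a list of its own where there are three numbers: the turn, a rotation vector about the tool's x, y, z in rad, then the shift along the tool's x, y, z in mm, then the finger opening in mm, from 0 to 85.4. In form: [[[ax, ay, az], [x, y, z], grip], ...]. A call has 1 to 5 rows; each row shifts and turns the commanded pose from where the row before left it, along the tool's axes as they then stand; what a row does not reach is not made up. A row lasts 1/12 s, in which the tool goes at most 41.7 mm and 7.16 degrees, less where a joint would pass 70% of its speed; a pose out of reach is approached as far as the arm can. A call with a gripper value outside its range is refused whole. The fingers move at their own pace and stop on an object; "grip_force" is the grip in N (left out, the last holds). Time passes only in rows, so rows that do not move let the fingers close. It gives the time, the measured TCP pose, the force, the opening and the grip force at its end, in the units of the state.
- read_state(): the state, without advancing time (a new reading comes with each control period).
- read_camera(name): name is "side" or "top"; returns the picture (400x640x3 uint8, red, green, blue); there is no depth.
- calibration(name): a dict with "camera_matrix" (3x3 intrinsics, pixels), "R" (3x3) and "t" (3): a world point X has camera coordinates R X + t. Camera axes: x right, y down, z forward; pixel columns grow to the right and rows downward; lengths in m; the calibration is good to about 2 mm. A picture is of the moment at which its call begins. calibration takes no time and is no camera call.
- finish_job(): hands the job in; it is judged then, once.
Trained networks look in the newest picture that a camera, given by its name, has taken for a name from the list of things; names that differ only in an ending like _2 or _b are one class to them, and where a whole thing is asked for, a point or a joint stands for the part that bears it (a point fixed in the world has none). Each returns a list of dicts, best first, with "score" (0 to 1); they miss things now and then, are a little off and sometimes report something else, mostly with a low value. They report only what shows in the picture. A call takes as long as a camera call.
- look_for(camera, query): "extent" ([left, top, right, bottom] in pixels, round what is visible of it).
- cut_out(camera, query): "region" (400x640 bool, what is visible of it) and "extent" ([left, top, right, bottom] in pixels, round what is visible of it).
- tip_of(camera, query): "at" ([row, column] in pixels: a listed point, or the origin of a listed thing).
The state is a dict: "time": time; "q": joint angles; "joint_vel": joint speeds; "joint_torque": joint torques, N m; "tool_pos": TCP position; "tcp_rot": TCP orientation; "wrist_force": force on the tool from outside, world axes, zero at the start; "torque": the same for the moment, N m; "width": opening from 0.0 (shut) to 1.0 (fully open); "grip_force": force on a finger pad.
Only numpy, scipy, OpenCV 4.12 (cv2) and the standard library are available. Lean on these libraries where they do the work, as an engineer would, in place of code of your own. Each camera call takes 0.05 s, during which the arm holds its last target. There are 200 camera calls.

### The job

Draw a fresh counting cassette from the dispenser: pull its sprung red-handled lever forward through its full stroke, then ease it slowly all the way back home without letting it snap. Take the pushed-out cassette by its white label end, lay its clear window on the lit face of the sloped light panel with the label end sticking out past the panel's lower edge, and match the slope by feel so that it lies flush. Finish while holding it there, still gripped and pressed lightly against the face; do not push the panel to another tilt, and leave everything else on the bench where it is.

Things in the scene. Friction and masses are not known exactly. Their poses are not given: they have to be found in the camera images.
- dispenser: Cassette dispenser fixed to the bench: grey base plate (x -63 to +87 mm, 104 mm wide, 12 mm thick), white pedestal 36 mm wide, on it a clear open-topped magazine, 88 mm along x, 36 mm wide, rim 107 mm above the bench, with a stack of flat cassettes on its floor 60 mm above the bench. Origin on the bench under the magazine's middle; x points away from the exit, along the cassettes.
- exit (a point): Bottom of the exit slot in the magazine's front wall, at x = -44 mm, z = 60 mm from the dispenser's origin, same axes. From here a steel tongue 10 mm wide, its top at this height, runs 43 mm forward (-x) under the pushed-out cassette, leaving the cassette's long edges free to grip.
- lever (a joint): Sprung bail lever of the dispenser, rad: 0 = home, leaning back away from the exit; 1.0 = end stop, pulled forward (towards the exit). Spring: about 3 N at the grip at home, 7 N at the stop; let go, it snaps home at many rad/s. Its stroke pushes the lowest cassette about 42 mm out of the exit slot; on the way back the cassette stays out.
- lever_grip (a point): Middle of the lever's red grip, a level round bar 14 mm thick, 84 mm long along the dispenser's y, between steel arms 10 mm thick 50 mm to either side; free from above. 155 mm from lever_pivot: 156 mm above the bench at both ends of the stroke, 175 mm half way; at home 89 mm behind (+x of) the dispenser's origin, at the stop 59 mm in front of it.
- lever_pivot (a point): Point on the lever's hinge axis (level, along the dispenser's y), midway between its arms, 20 mm above the bench and 15 mm behind (+x of) the dispenser's origin.
- cassette: Lowest cassette in the magazine, the one that comes out: plastic bar 80 (x) x 28 (y) x 6 mm, about 18 g. White label end x = -40 to -8 mm, clear window x = -8 to +40. Origin under its centre. Starts with the dispenser's axes; pushed out, its label end stands 38 mm clear of the front wall, the other half is still under the stack: draw it out along the dispenser's -x, 45 mm or more, before lifting.
- label_mid (a point): Middle of the cassette's label end, on its underside, 24 mm from the cassette's origin towards the label end.
- window_mid (a point): Middle of the cassette's clear window, on its underside, 16 mm from the cassette's origin away from the label end.
- panel_stand: White stand of the light panel, fixed to the bench: base 106 x 120 x 14 mm, two aluminium side arms (outer faces 65 mm either side, 139 mm high) that carry the panel, black tilt knobs outside them 120 mm above the bench, 78 mm either side. Origin on the bench at the base's front edge, 45 mm before (-x of) the panel's middle; x is level and points to the panel's upper edge.
- panel_face (a point): Middle of the lit white face of the panel, on the face: flat, 100 mm (x, up the slope) x 110 mm (y, level), nothing raised above it; panel 12 mm thick. z points out of the face. Slope 16 to 33 degrees from level, held by a stiff friction hinge (2.5 N m) 6 mm under this point. The lower edge, at x = -50 mm, is 95 to 112 mm above the bench, free in front and below.
- panel_top_edge (a point): Middle of the upper edge of the lit face, 50 mm up the slope from panel_face.
- used_cassette: a used counting cassette, 80 x 28 x 6 mm with a yellow label end, lying on the bench; origin under its centre. Not part of the job.
- well_plate: clear 12-well culture plate with pink wells, 127 x 85 x 18 mm; origin under its centre. Not part of the job.
- tip_box: pipette tip box, blue with a clear lid, 124 x 84 x 75 mm; origin under its centre. Not part of the job.
- wash_bottle: white wash bottle with blue cap and bent spout, 72 mm across, 206 mm tall; origin under its centre. Not part of the job.
- petri_dish: small petri dish, 63 mm across, 17 mm tall; origin under its centre. Not part of the job.
- marker: black marker pen with green cap lying on the bench, about 118 mm long, 12 mm thick; origin on the bench 35 mm from its back end, x towards the cap. Not part of the job.
- tube_rack: green rack, 60 x 180 x 52 mm, with three capped tubes, 118 mm tall; origin under its centre. Not part of the job.

How it is judged:
On the way, in this order (a step that is already met when the one before it is completed fails the run):
1. the lever is pulled forward through its full stroke (value of joint lever above 0.93 rad), for 0.05 s.
2. the lever is back home and the cassette stands pushed out of the dispenser (value of joint lever below 0.06 rad and x of cassette in the frame of dispenser below -0.035 m), for 0.2 s.
At the end, for the whole second after the job is handed in: Cassette still gripped, its underside flush on the lit face (within 2.6 degrees and 2.5 mm), pressed with 1 to 20 N, at rest; the middle of its window on the face at least 12 mm inside the lower edge, the middle of its label end past that edge; lever home (value of joint lever below 0.06 rad and contact force between the fingers and cassette above 2 N and contact force between cassette and panel between 1 and 20 N and angle between the z axis of cassette and the z axis of panel_face, either way round below 0.045 rad and z of window_mid in the frame of panel_face between -0.003 and 0.0025 m and x of window_mid in the frame of panel_face between -0.038 and 0.03 m and y of window_mid in the frame of panel_face between -0.045 and 0.045 m and x of label_mid in the frame of panel_face below -0.05 m and height (world z) of cassette above 0.06 m and linear speed of cassette below 0.02 m/s); the arm keeps its last pose, push and grip.
It fails at once if the lever snaps back (faster than 1.8 rad/s while still over a quarter of the stroke from home) (velocity of joint lever below -1.8 rad/s and value of joint lever above 0.25 rad).
It fails at once if the light panel is pushed to another tilt (its upper edge moves 4 mm) (distance of panel_top_edge from where it was at the start of the episode above 0.004 m).
It fails at once if a bystander is shifted by more than 25 mm (distance of any of used_cassette, well_plate, tip_box, wash_bottle, petri_dish, marker, tube_rack from where it was at the start of the episode above 0.025 m).
It also fails if it takes over 72 s, if anything falls off the work surface, if the arm or the gripper's body presses on something with over 40 N, if the wrist force passes 120 N, or if a joint passes its speed limit or range.

## Working session

There is one attempt and no reset: what is moved stays moved. The work goes in short steps, Python scripts to look and compute and a tool call to move; the robot and the scene stay as the last step left them, time stands still between calls to the robot, and variables do not carry over. Pictures are saved under pics/ and viewed, at most 12 in all, crops included, and the job is handed in when it is done.

Besides the shell and the picture viewer there is one more tool, called after "Request:" as name([rows], argument=value, ...), one row to a line, values as JSON. step_arm: Moves the arm, as the interface text tells. Its arguments: {"type":"object","properties":{"targets":{"type":"array","items":{"type":"array"}},"grip_force":{"type":"number"}},"required":["targets"]}

```bash
ls; mkdir -p pics; python3 - <<'E'
from workcell import *
import cv2,numpy as np
for c in("side","top"):
    im=read_camera(c); cv2.imwrite(f"pics/{c}0.png",im[:,:,::-1])
    k=calibration(c); print(c,np.round(k["camera_matrix"],1).tolist(),np.round(-k["R"].T@k["t"],3),np.round(k["R"],3).tolist())
    for n in ["dispenser","exit","lever_grip","lever_pivot","cassette","panel_stand","panel_face","panel_top_edge"]:
        r=tip_of(c,n); print(n,[(np.round(d["at"],1).tolist(),round(d["score"],2)) for d in r[:2]])
s=read_state(); print(s)
E
```

```text
pics
side [[373.0, 0.0, 319.8], [0.0, 373.0, 200.7], [0.0, 0.0, 1.0]] [ 0.499 -0.823  1.006] [[0.996, -0.091, -0.002], [-0.069, -0.737, -0.672], [0.06, 0.67, -0.74]]
dispenser [([183.9, 319.9], 0.89), ([357.2, 255.0], 0.36)]
exit [([172.7, 311.6], 0.65)]
lever_grip [([143.6, 349.2], 0.57)]
lever_pivot [([176.7, 325.9], 0.75)]
cassette []
panel_stand [([264.8, 312.4], 0.94)]
panel_face [([237.2, 327.2], 0.82)]
panel_top_edge [([234.6, 342.7], 0.64), ([171.8, 308.9], 0.31)]
top [[386.9, 0.0, 325.0], [0.0, 386.9, 202.0], [0.0, 0.0, 1.0]] [ 0.356 -0.004  1.197] [[0.007, -1.0, -0.008], [-0.985, -0.005, -0.175], [0.175, 0.009, -0.984]]
dispenser [([192.8, 265.8], 0.68)]
exit [([202.4, 270.1], 0.92)]
lever_grip []
lever_pivot [([188.8, 265.8], 0.72), ([174.4, 392.1], 0.31)]
cassette []
panel_stand [([213.0, 383.2], 0.74), ([190.5, 268.4], 0.5)]
panel_face [([190.3, 390.5], 0.64), ([151.6, 255.7], 0.63)]
panel_top_edge [([174.9, 391.5], 0.94)]
{'time': 0.9, 'q': array([ 1.06810584e+00,  2.63902567e-01,  1.60399373e+00,  8.12280302e-06,
        1.27371936e+00, -3.69251821e-02]), 'joint_vel': array([-2.79174664e-05,  9.07260753e-06, -2.21395325e-03,  5.61716596e-04,
        2.08061173e-03, -8.96128303e-04]), 'joint_torque': array([-1.35943763e-03, -5.15059555e+01, -3.67724490e+01, -1.19247320e-04,
        9.83374921e-04,  2.59514445e-05]), 'tool_pos': array([0.30315859, 0.6030841 , 0.30388138]), 'tcp_rot': array([-7.25027659e-01, -3.05677178e+00,  3.15760906e-05]), 'wrist_force': array([ 0.47193991, -0.14258704,  0.15393097]), 'torque': array([-0.01237231, -0.01500629, -0.03936753]), 'grip_force': 0.0, 'width': 0.9976364359480997}
```

View pics/side0.png

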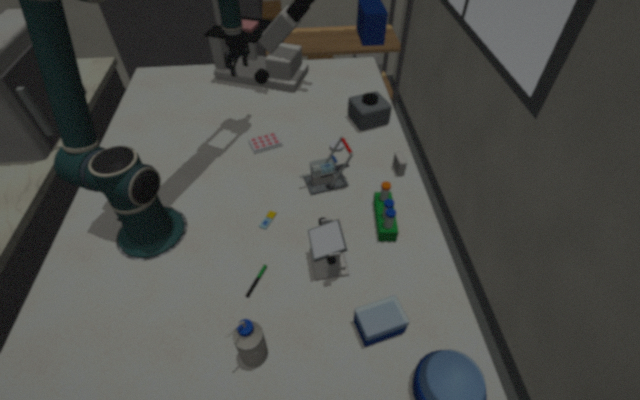

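View pics/top0.png

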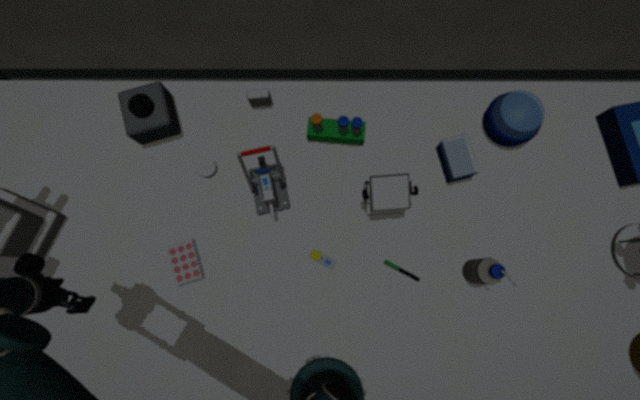

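Side view: dispenser at about (325,180), its red grip at (346,146), panel face at (327,239). Top view: dispenser (265,190), red grip (256,151), panel (390,192). The exit and the panel's lower edge both face the robot. Next: zoom in and measure.

```bash
cat > h.py <<'E'
from workcell import *
import cv2,numpy as np
from scipy.optimize import least_squares
from scipy.spatial.transform import Rotation as Rn
C={c:calibration(c) for c in("side","top")}
def proj(c,X):
    k=C[c]; p=(k["camera_matrix"]@(k["R"]@np.atleast_2d(X).T+k["t"][:,None])); return (p[:2]/p[2]).T
def tri(us,ut): # (col,row)
    f=lambda X:np.r_[proj("side",X)[0]-us,proj("top",X)[0]-ut]
    r=least_squares(f,[.7,0,.1]); return r.x,np.abs(r.fun).max()
def onz(c,u,z):
    k=C[c]; d=k["R"].T@np.linalg.inv(k["camera_matrix"])@np.r_[u,1]; o=-k["R"].T@k["t"]; return o+d*(z-o[2])/d[2]
def red(im):
    a=im.astype(int); return ((a[...,0]>90)&(a[...,0]>2*a[...,1])&(a[...,0]>2*a[...,2])).astype(np.uint8)
E
python3 - <<'E'
from h import *
P={}
R={"side":(280,110,400,290),"top":(220,130,430,230)}
tiles=[]
for c,(x0,y0,x1,y1) in R.items():
    im=read_camera(c); m=red(im); n=np.zeros_like(m); n[y0:y1,x0:x1]=m[y0:y1,x0:x1]
    k,l,st,ce=cv2.connectedComponentsWithStats(n); i=1+np.argmax(st[1:,4]); ys,xs=np.where(l==i)
    p=np.c_[xs,ys].astype(float); mu=p.mean(0); v=np.linalg.svd(p-mu,full_matrices=False)[2][0]; s=(p-mu)@v
    P[c]=(mu,mu+v*s.max(),mu+v*s.min()); print(c,st[i],np.round(P[c],1).tolist())
    crop=im[y0:y1,x0:x1,::-1]
    f=3 if c=="side" else 3.8
    tiles.append(cv2.resize(crop,None,fx=f,fy=f,interpolation=cv2.INTER_CUBIC))
    for q in ("panel_face",):
        r=cut_out(c,q)
        for d in r[:2]:
            mm=d["region"].astype(np.uint8); hull=max(cv2.findContours(mm,0,2)[0],key=cv2.contourArea)
            print(q,d["score"],d["extent"],mm.sum(),cv2.approxPolyDP(hull,4,True)[:,0].tolist())
for a,t in zip(("s","t"),tiles): cv2.imwrite(f"pics/c{a}.png",t); print(t.shape)
print(tri(P["side"][0],P["top"][0]))
E
```

```text
side [342 139   9  13  33] [[346.1, 145.2], [349.7, 151.2], [342.3, 138.8]]
panel_face 0.89 [306.4, 216.5, 346.1, 260.1] 1145 [[337, 219], [308, 230], [314, 260], [345, 250]]
top [256 149   2   2   3] [[256.7, 149.7], [256.2, 150.2], [257.2, 149.2]]
panel_face 0.56 [373.6, 170.3, 412.3, 212.7] 1394 [[407, 173], [370, 177], [374, 210], [410, 206]]
(540, 360, 3)
(380, 798, 3)
(array([0.68630709, 0.19754552, 0.16127922]), np.float64(0.5816819630494479))
```

```bash
python3 - <<'E'
import cv2,numpy as np
a=cv2.imread("pics/side0.png")[125:275,295:370]; b=cv2.imread("pics/top0.png")[135:225,225:435]
g=lambda t,f:np.clip(cv2.resize(t,None,fx=f,fy=f,interpolation=cv2.INTER_CUBIC).astype(float)*1.8,0,255).astype(np.uint8)
cv2.imwrite("pics/ca.png",g(a,4)); cv2.imwrite("pics/cb.png",g(b,3.8))
E
```

```text
(no output)
```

View pics/ca.png

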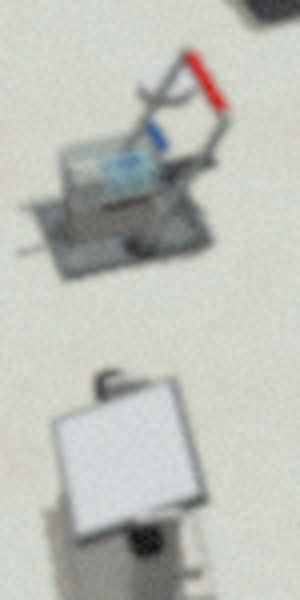

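View pics/cb.png

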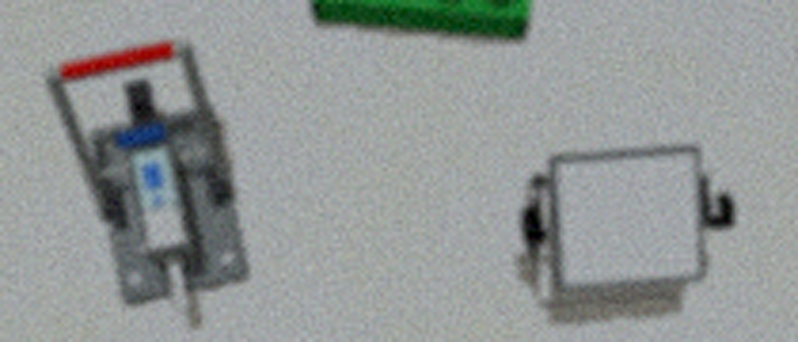

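Side crop: the red bar runs (342,139)–(350,152), and the panel's corners are at about (308,231), (339,219), (347,249) and (314,259). Top crop: the bar runs (241,154)–(270,148), and the plate's front corners are (258,215) and (290,207). The panel spans (371,176)–(410,208). I'll fit the models to these.

```bash
python3 - <<'E'
from h import *
T=lambda l:np.array([((a+.5)/3.8-.5+225,(b+.5)/3.8-.5+135) for a,b in l]); S=lambda l:np.array([((a+.5)/4-.5+295,(b+.5)/4-.5+125) for a,b in l])
rz=lambda a:Rn.from_euler("z",a).as_matrix()
pt=T([(555,158),(697,150),(702,275),(555,285)]); ps=S([(175,378),(208,497),(78,537),(53,425)])
loc=np.array([[50,55,0],[50,-55,0],[-50,-55,0],[-50,55,0]])/1e3
def panel(p): return p[:2].tolist()+[.12+.006*np.cos(p[3])], rz(p[2])@Rn.from_euler("y",-p[3]).as_matrix()
def f(p,raw=False):
    o,R=panel(p); X=loc@R.T+np.array(o); return np.r_[proj("top",X)-pt,proj("side",X)-ps].ravel()
r=least_squares(f,[.7,-.17,0,.4],loss="soft_l1"); print("panel x y yaw slope(deg)",r.x[:2],np.rad2deg(r.x[2:]),np.round(f(r.x).reshape(-1,2),1).tolist()); print("z",panel(r.x)[0])
for X,i in zip(loc,range(4)): print(tri(ps[i],pt[i]))
# dispenser
dl=np.array([[89,42,156],[89,-42,156],[-63,52,12],[-63,-52,12]])/1e3
dt=T([(62,72),(172,48),(125,303),(247,275)])
ds=S([(190,55),(222,107),(28,205),(68,278)])
def g(p):
    X=dl@rz(p[2]).T+np.r_[p[:2],0]; return np.r_[proj("top",X)-dt,proj("side",X)-ds].ravel()
r=least_squares(g,[.65,.15,0],loss="soft_l1"); print("disp",r.x,np.rad2deg(r.x[2]),np.round(g(r.x).reshape(-1,2),1).tolist())
for i in range(4): print(tri(ds[i],dt[i]))
E
```

```text
panel x y yaw slope(deg) [ 0.57629696 -0.176773  ] [ 4.0380498  21.34178808] [[-0.8, -0.5], [1.1, -0.9], [0.4, 1.1], [0.6, 0.9], [0.4, -1.0], [-0.2, -0.8], [-0.4, 1.0], [0.4, -1.2]]
z [0.5762969587177345, -0.17677300302031773, np.float64(0.1255885562778498)]
(array([ 0.61757324, -0.12107026,  0.14241284]), np.float64(0.08314017702826959))
(array([ 0.62674533, -0.22668887,  0.13692293]), np.float64(0.3407963140487311))
(array([ 0.53567748, -0.23328991,  0.11000482]), np.float64(0.26847756883825014))
(array([ 0.52718807, -0.12454469,  0.1014155 ]), np.float64(0.878775406457919))
disp [0.59978421 0.18087007 0.24566164] 14.075375228090413 [[-0.3, 0.7], [0.0, 0.1], [0.1, 0.3], [0.7, -0.2], [-0.1, -0.1], [0.8, 1.2], [1.1, -1.0], [-0.4, -0.7]]
(array([0.67697302, 0.2421071 , 0.1568359 ]), np.float64(0.24999171309207213))
(array([0.69381232, 0.16069768, 0.16276937]), np.float64(0.2235826566532637))
(array([0.52530007, 0.21665256, 0.00736657]), np.float64(0.9131596186141451))
(array([0.55226753, 0.11801153, 0.00476725]), np.float64(0.14475029191117983))
```

Request:
step_arm([
  [[0,0,0.1227],[0,0,0],50],
  [[0,0,0.1227],[0,0,0],50],
  [[0,0,0.1227],[0,0,0],50],
  [[0,0,0.1227],[0,0,0],50],
  [[0,0,0.1227],[0,0,0],50],
], grip_force=20)

```text
time: 1.52
tool_pos: [0.3032, 0.6031, 0.3039]
tcp_rot: [-1.622, -2.69, 0.0]
wrist_force: [0.6, 0.3, 0.4]
width: 0.589
grip_force: 0.0
```

Request:
step_arm([
  [[0,0,0.1227],[0,0,0],50],
  [[0,0,0.1227],[0,0,0],50],
  [[0,0,0],[-20,11,0],50],
  [[0,0,0],[-35,20,0],50],
  [[0,0,0],[-35,20,0],50],
])

```text
time: 1.93
tool_pos: [0.3743, 0.5282, 0.3039]
tcp_rot: [-1.928, -2.48, -0.0]
wrist_force: [0.8, 0.9, 1.1]
width: 0.587
grip_force: 0.0
```

Request:
step_arm([
  [[0,0,0],[-35,20,0],50],
  [[0,0,0],[-35,20,0],50],
  [[0,0,0],[-35,20,0],50],
  [[0,0,0],[-35,20,0],50],
  [[0,0,0],[-35,20,0],50],
])

```text
time: 2.35
tool_pos: [0.5153, 0.3813, 0.3041]
tcp_rot: [1.932, 2.477, 0.001]
wrist_force: [-0.1, 1.1, -0.3]
width: 0.588
grip_force: 0.0
```

Request:
step_arm([
  [[0,0,0],[-35,20,0],50],
  [[0,0,0],[-35,20,0],50],
  [[0,0,0],[-35,20,0],50],
  [[0,0,0],[-35,20,0],50],
  [[0,0,0],[-35,20,0],50],
])

```text
time: 2.77
tool_pos: [0.655, 0.2358, 0.304]
tcp_rot: [1.932, 2.477, 0.0]
wrist_force: [0.3, 1.3, 0.1]
width: 0.587
grip_force: 0.0
```

```bash
cat >> h.py <<'E'
Ry=lambda s:s
def pose():
    s=read_state(); R=Rn.from_rotvec(s["tcp_rot"]).as_matrix(); return s,np.array(s["tool_pos"]),R
def to(target,p,R): return np.round(R.T@(np.array(target)-p)*1e3,1)
D=(np.array([.5998,.1809,0]),Rn.from_euler("z",.2457).as_matrix())
def disp(v): return D[0]+D[1]@(np.array(v)/1e3)
E
python3 - <<'E'
from h import *
read_camera("top")
s,p,R=pose(); print(p,np.rad2deg(np.arctan2(R[1,1],R[0,1])),to(disp([89,0,207]),p,R),s["q"])
E
```

```text
[0.65986161 0.2296619  0.30380537] 13.862068950203408 [-32.1  18.6  97.1] [ 0.30157898  0.30662246  1.55006821 -0.00607059  1.28151914  0.06137255]
```

Request:
step_arm([
  [[0,0,0.0],[-32,18.6,0],50],
  [[0,0,0],[0,0,20],50],
  [[0,0,0],[0,0,20],50],
  [[0,0,0],[0,0,15],50],
  [[0,0,0],[0,0,0],50],
])

```text
time: 3.23
tool_pos: [0.6773, 0.2103, 0.2437]
tcp_rot: [-1.929, -2.473, 0.01]
wrist_force: [-0.5, 0.1, -0.7]
width: 0.59
grip_force: 0.0
```

```bash
python3 - <<'E'
from h import *
s,p,R=pose(); print(p,to(disp([89,0,207]),p,R),s["wrist_force"])
t=[]
for c,(x0,y0,x1,y1) in {"side":(290,100,390,200),"top":(220,110,320,210)}.items():
    t.append(cv2.resize(read_camera(c)[y0:y1,x0:x1,::-1],None,fx=4,fy=4,interpolation=cv2.INTER_CUBIC))
    print(c,proj(c,p+R[:,2]*.073))
cv2.imwrite("pics/g1.png",np.clip(np.hstack(t)*1.6,0,255).astype(np.uint8))
E
```

```text
[0.67733196 0.2103414  0.24373218] [-9.7  6.9 36.7] [-0.54520222  0.13863647 -0.70502832]
side [[343.67007318 140.79386037]]
top [[251.38358686 152.40376053]]
```

View pics/g1.png

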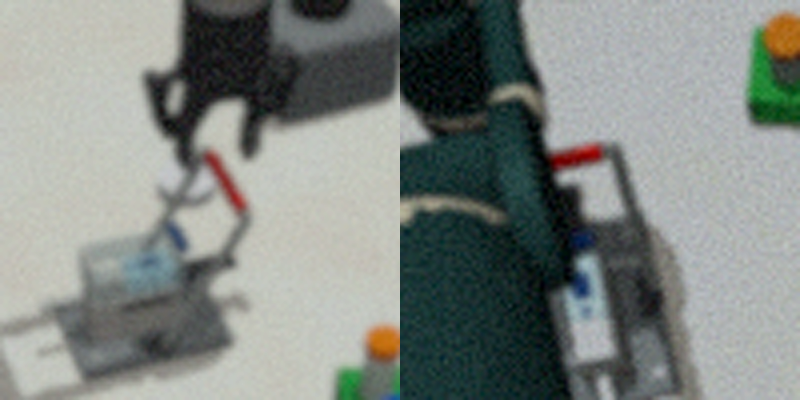

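The fingers straddle the bar near its +y end, still above it, and the last shift fell about 10 mm short. I'll correct that and lower.

Request:
step_arm([
  [[0,0,0],[-5,3.5,0],50],
  [[0,0,0],[-5,3.4,0],50],
  [[0,0,0],[0,0,12],50],
  [[0,0,0],[0,0,13],50],
  [[0,0,0],[0,0,12],50],
])

```text
time: 3.75
tool_pos: [0.6887, 0.2029, 0.2109]
tcp_rot: [1.932, 2.477, 0.0]
wrist_force: [0.3, 0.9, -0.4]
width: 0.582
grip_force: 0.0
```

Request:
step_arm([
  [[0,0,0],[0,0,0],24],
  [[0,0,0],[0,0,0],24],
  [[0,0,0],[0,0,0],24],
  [[0,0,0],[0,0,0],24],
  [[0,0,0],[0,0,0],24],
])

```text
time: 4.17
tool_pos: [0.6892, 0.2032, 0.2128]
tcp_rot: [1.931, 2.477, 0.002]
wrist_force: [-0.2, 0.0, 0.4]
width: 0.281
grip_force: 0.0
```

```bash
python3 - <<'E'
from h import *
s,p,R=pose(); print(s["time"],p,to(disp([89,0,207]),p,R),s["wrist_force"],R.T@s["wrist_force"],s["width"],s["grip_force"])
im=read_camera("side")[100:200,290:390,::-1]
cv2.imwrite("pics/g2.png",np.clip(cv2.resize(im,None,fx=5,fy=5,interpolation=cv2.INTER_CUBIC)*1.6,0,255).astype(np.uint8))
E
```

```text
4.1667 [0.68919307 0.2031674  0.21275189] [ 0.1 -3.1  5.7] [-0.17666022  0.01781847  0.39862967] [ 0.06034682 -0.16641469 -0.39886884] 0.28095665586092833 0.0
```

View pics/g2.png

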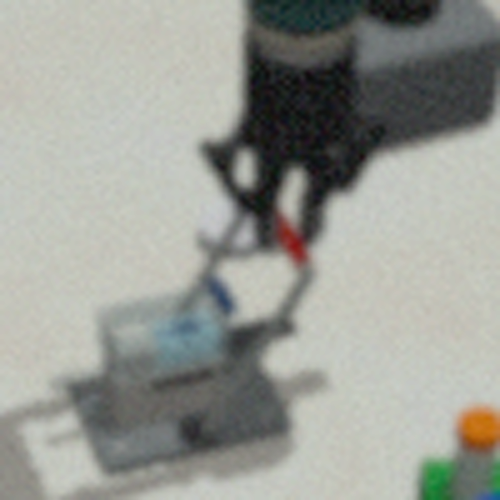

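The bar lies between the fingers. I'll go a little deeper, take up the slack and begin the arc.

Request:
step_arm([
  [[0,0,0],[0,0,4],24],
  [[0,0,0],[0,0,4],24],
  [[0,0,0],[0,-4,0],24],
  [[0,0,0],[0,-4,0],24],
  [[0,0,0],[0,0,0],24],
])

```text
time: 4.63
tool_pos: [0.6805, 0.2009, 0.2037]
tcp_rot: [-1.932, -2.477, 0.0]
wrist_force: [-0.4, 1.7, 0.7]
width: 0.28
grip_force: 0.0
```

Request:
step_arm([
  [[0,0,0],[0,-6.9,-3.5],24],
  [[0,0,0],[0,-7.1,-3.2],24],
  [[0,0,0],[0,-7.2,-2.8],24],
  [[0,0,0],[0,-7.3,-2.5],24],
  [[0,0,0],[0,0,0],24],
])

```text
time: 5.05
tool_pos: [0.653, 0.1942, 0.2176]
tcp_rot: [1.931, 2.476, 0.003]
wrist_force: [3.9, 1.9, -0.8]
width: 0.28
grip_force: 2.0
```

```bash
cat > st.py <<'E'
from h import *
s,p,R=pose(); print(s["time"],"disp frame mm",np.round(D[1].T@(p-D[0])*1e3,1),"F disp",np.round(D[1].T@s["wrist_force"],1),s["width"],s["grip_force"])
E
python3 st.py
```

```text
5.05 disp frame mm [ 54.8   0.  217.6] F disp [ 4.2  0.9 -0.8] 0.28043164879751964 2.010593041777611
```

Request:
step_arm([
  [[0,0,0],[0,-7.5,-2.1],24],
  [[0,0,0],[0,-7.5,-1.7],24],
  [[0,0,0],[0,-7.6,-1.3],24],
  [[0,0,0],[0,-7.7,-1.0],24],
  [[0,0,0],[0,-7.7,-0.6],24],
])

```text
time: 5.47
tool_pos: [0.6181, 0.1856, 0.2252]
tcp_rot: [1.93, 2.474, 0.009]
wrist_force: [4.2, 3.0, 2.9]
width: 0.281
grip_force: 2.8
```

Request:
step_arm([
  [[0,0,0],[0,-7.7,-0.2],24],
  [[0,0,0],[0,-7.7,0.2],24],
  [[0,0,0],[0,-7.7,0.6],24],
  [[0,0,0],[0,-7.7,1.0],24],
  [[0,0,0],[0,-7.6,1.3],24],
])

```text
time: 5.88
tool_pos: [0.581, 0.1759, 0.2223]
tcp_rot: [1.93, 2.474, 0.008]
wrist_force: [5.1, 2.0, 3.0]
width: 0.281
grip_force: 2.8
```

Request:
step_arm([
  [[0,0,0],[0,-7.5,1.7],24],
  [[0,0,0],[0,-7.5,2.1],24],
  [[0,0,0],[0,-7.3,2.5],24],
  [[0,0,0],[0,0,0],24],
])

```text
time: 6.22
tool_pos: [0.5581, 0.1701, 0.215]
tcp_rot: [1.93, 2.475, 0.005]
wrist_force: [4.7, 1.5, 3.3]
width: 0.281
grip_force: 2.7
```

```bash
python3 st.py
```

```text
6.2167 disp frame mm [-43.   -0.3 215. ] F disp [4.9 0.3 3.3] 0.281298013304567 2.659037858247757
```

Request:
step_arm([
  [[0,0,0],[0,-7.2,2.8],24],
  [[0,0,0],[0,-7.1,3.2],24],
  [[0,0,0],[0,-4,2.0],24],
  [[0,0,0],[0,0,0],24],
])

```text
time: 6.55
tool_pos: [0.5406, 0.1657, 0.2065]
tcp_rot: [1.931, 2.476, 0.004]
wrist_force: [6.2, 1.8, 2.8]
width: 0.282
grip_force: 2.8
```

Request:
step_arm([
  [[0,0,0],[0,-2,1],24],
  [[0,0,0],[0,0,0],24],
])

```text
time: 6.72
tool_pos: [0.5393, 0.1654, 0.2058]
tcp_rot: [1.931, 2.475, 0.005]
wrist_force: [5.0, 2.0, 2.9]
width: 0.281
grip_force: 2.8
```

```bash
python3 st.py
```

```text
6.7167 disp frame mm [-62.4  -0.3 205.8] F disp [5.3 0.8 2.9] 0.2806411483253589 2.816133052110672
```

Request:
step_arm([
  [[0,0,0],[0,-2,1],24],
  [[0,0,0],[0,0,0],24],
])

```text
time: 6.88
tool_pos: [0.5376, 0.1649, 0.2048]
tcp_rot: [1.931, 2.475, 0.005]
wrist_force: [5.3, 1.3, 4.0]
width: 0.285
grip_force: 2.9
```

Request:
step_arm([
  [[0,0,0],[0,-2,1],24],
  [[0,0,0],[0,0,0],24],
])

```text
time: 7.05
tool_pos: [0.5357, 0.1645, 0.2038]
tcp_rot: [1.931, 2.475, 0.005]
wrist_force: [5.1, 2.2, 3.6]
width: 0.28
grip_force: 2.9
```

```bash
python3 st.py
```

```text
7.05 disp frame mm [-66.2  -0.3 203.8] F disp [5.5 0.9 3.6] 0.2798089730347809 2.9023198038339615
```

Not at the stop yet, since the force is flat. I'll continue.

Request:
step_arm([
  [[0,0,0],[0,-2,1],24],
  [[0,0,0],[0,0,0],24],
])

```text
time: 7.22
tool_pos: [0.5353, 0.1644, 0.2037]
tcp_rot: [1.929, 2.473, 0.01]
wrist_force: [8.8, 2.5, 2.3]
width: 0.284
grip_force: 4.5
```

Request:
step_arm([
  [[0,0,0],[0,-2,1],24],
  [[0,0,0],[0,0,0],24],
])

```text
time: 7.38
tool_pos: [0.5349, 0.1643, 0.2036]
tcp_rot: [1.928, 2.471, 0.015]
wrist_force: [11.7, 3.1, 1.7]
width: 0.284
grip_force: 6.2
```

```bash
python3 st.py
```

```text
7.3833 disp frame mm [-67.   -0.3 203.6] F disp [12.1  0.2  1.7] 0.2838097549025628 6.225108057260513
```

Stop reached: the force rises and the motion ends. Now I'll ease it back at about 0.6 rad/s.

Request:
step_arm([
  [[0,0,0],[0,4,-2],24],
  [[0,0,0],[0,6.9,-3.5],24],
  [[0,0,0],[0,7.1,-3.2],24],
  [[0,0,0],[0,7.2,-2.8],24],
  [[0,0,0],[0,7.3,-2.5],24],
])

```text
time: 7.8
tool_pos: [0.5631, 0.1709, 0.2146]
tcp_rot: [1.931, 2.476, 0.002]
wrist_force: [5.9, -0.6, -3.7]
width: 0.281
grip_force: 3.4
```

Request:
step_arm([
  [[0,0,0],[0,7.5,-2.1],24],
  [[0,0,0],[0,7.5,-1.7],24],
  [[0,0,0],[0,7.6,-1.3],24],
  [[0,0,0],[0,7.7,-1.0],24],
  [[0,0,0],[0,7.7,-0.6],24],
])

```text
time: 8.22
tool_pos: [0.5992, 0.1798, 0.2203]
tcp_rot: [1.932, 2.477, -0.002]
wrist_force: [5.4, -0.5, -3.0]
width: 0.28
grip_force: 2.5
```

Request:
step_arm([
  [[0,0,0],[0,7.7,-0.2],24],
  [[0,0,0],[0,7.7,0.2],24],
  [[0,0,0],[0,7.7,0.6],24],
  [[0,0,0],[0,7.7,1.0],24],
  [[0,0,0],[0,7.6,1.3],24],
])

```text
time: 8.63
tool_pos: [0.6363, 0.1896, 0.2177]
tcp_rot: [-1.932, -2.477, 0.001]
wrist_force: [4.6, -0.7, -1.7]
width: 0.281
grip_force: 1.9
```

```bash
python3 st.py
```

```text
8.6333 disp frame mm [ 37.5  -0.4 217.7] F disp [ 4.3 -1.8 -1.7] 0.28135339949034915 1.8543437495827675
```

Request:
step_arm([
  [[0,0,0],[0,7.5,1.7],24],
  [[0,0,0],[0,7.5,2.1],24],
  [[0,0,0],[0,7.3,2.5],24],
  [[0,0,0],[0,7.2,2.8],24],
  [[0,0,0],[0,7.1,3.2],24],
])

```text
time: 9.05
tool_pos: [0.6718, 0.1988, 0.2055]
tcp_rot: [-1.932, -2.477, 0.0]
wrist_force: [3.9, -0.6, -1.3]
width: 0.28
grip_force: 1.4
```

Request:
step_arm([
  [[0,0,0],[0,5,2.5],24],
  [[0,0,0],[0,4,2],24],
  [[0,0,0],[0,3,0],24],
  [[0,0,0],[0,2,0],24],
  [[0,0,0],[0,0,0],24],
])

```text
time: 9.47
tool_pos: [0.6847, 0.2021, 0.2014]
tcp_rot: [-1.931, -2.477, 0.001]
wrist_force: [-1.8, 0.0, 0.3]
width: 0.283
grip_force: 0.0
```

```bash
python3 st.py
```

```text
9.4667 disp frame mm [ 87.5  -0.  201.4] F disp [-1.7  0.4  0.3] 0.2833723235316924 0.0
```

Lever is home and the fingers are free of it. I'll lift clear and look at the pushed-out cassette.

Request:
step_arm([
  [[0,0,0],[0,0,-6],34],
  [[0,0,0],[0,0,-15],34],
  [[0,0,0],[0,0,-25],34],
  [[0,0,0],[0,0,-25],20],
  [[0,0,0],[0,0,-20],0],
])

```text
time: 9.88
tool_pos: [0.6851, 0.2022, 0.2964]
tcp_rot: [1.931, 2.476, 0.004]
wrist_force: [0.7, 0.6, 0.2]
width: 0.128
grip_force: 0.0
```

Request:
step_arm([
  [[0,0,0],[20,-20,0],0],
  [[0,0,0],[25,-25,0],0],
  [[0,0,0],[25,-25,0],0],
  [[0,0,0],[25,-20,0],0],
  [[0,0,0],[10,-10,0],0],
])

```text
time: 10.3
tool_pos: [0.5594, 0.2814, 0.2946]
tcp_rot: [-1.929, -2.478, -0.003]
wrist_force: [-0.1, 0.9, -0.4]
width: 0.001
grip_force: 0.0
```

```bash
python3 st.py; python3 - <<'E'
from h import *
read_camera("top")
s,p,R=pose(); print(p,np.round(R,3).tolist(),s["q"])
t=[]
for c,(x0,y0,x1,y1) in {"side":(280,120,380,220),"top":(220,130,320,230)}.items():
    t.append(cv2.resize(read_camera(c)[y0:y1,x0:x1,::-1],None,fx=4,fy=4,interpolation=cv2.INTER_CUBIC))
cv2.imwrite("pics/g3.png",np.clip(np.hstack(t)*1.6,0,255).astype(np.uint8))
for c in C:
  for q in("label_mid","cassette"):
    print(c,q,[(np.round(d["at"],1).tolist(),round(d["score"],2)) for d in tip_of(c,q)[:3]])
print("predicted label_mid",proj("side",disp([-66,0,60])),proj("top",disp([-66,0,60])))
E
```

```text
10.3 disp frame mm [-14.7 107.3 294.6] F disp [ 0.1  0.9 -0.4] 0.0012622537925296722 0.0
[0.55858017 0.28197458 0.29448277] [[-0.246, 0.969, -0.0], [0.969, 0.246, 0.002], [0.002, 0.0, -1.0]] [0.42683474 0.17743043 1.72594926 0.00203285 1.23779541 0.17719378]
side label_mid [([172.6, 304.8], 0.64)]
side cassette [([172.4, 309.5], 0.46)]
top label_mid [([209.2, 270.0], 0.46)]
top cassette [([202.2, 267.4], 0.51)]
predicted label_mid [[305.72774106 174.83765437]] [[271.95278208 209.23104733]]
```

View pics/g3.png

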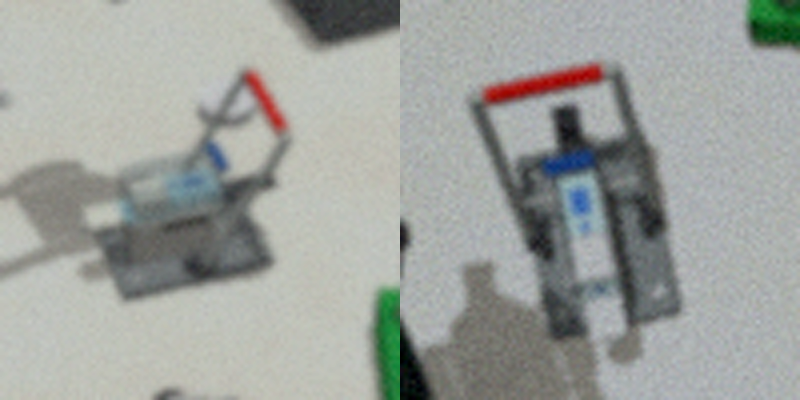

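The lever is home and the white label end stands out of the slot at top-view pixel (272,210), where the model puts it. I'll turn 90° and go above it.

Request:
step_arm([
  [[0,0,0.12],[0,0,0],50],
  [[0,0,0.12],[0,0,0],50],
  [[0,0,0.12],[0,0,0],50],
  [[0,0,0.12],[0,0,0],50],
  [[0,0,0.12],[0,0,0],50],
])

```text
time: 11.07
tool_pos: [0.5635, 0.2785, 0.2921]
tcp_rot: [2.584, 1.786, -0.001]
wrist_force: [0.2, -0.3, -0.2]
width: 0.585
grip_force: 0.0
```

Request:
step_arm([
  [[0,0,0.12],[0,0,0],50],
  [[0,0,0.12],[0,0,0],50],
  [[0,0,0.12],[0,0,0],50],
  [[0,0,0.12],[0,0,0],50],
  [[0,0,0.12],[0,0,0],50],
])

```text
time: 11.48
tool_pos: [0.5635, 0.2785, 0.2921]
tcp_rot: [2.997, 0.942, -0.001]
wrist_force: [0.2, 0.3, 0.4]
width: 0.585
grip_force: 0.0
```

Request:
step_arm([
  [[0,0,0.12],[0,0,0],50],
  [[0,0,0.12],[0,0,0],50],
  [[0,0,0.12],[0,0,0],50],
  [[0,0,0],[-12,17,0],50],
  [[0,0,0],[-13,30,0],50],
])

```text
time: 11.9
tool_pos: [0.5509, 0.2284, 0.2921]
tcp_rot: [-3.115, -0.404, -0.0]
wrist_force: [1.1, -0.9, 0.2]
width: 0.584
grip_force: 0.0
```

Request:
step_arm([
  [[0,0,0],[-13,30,15],50],
  [[0,0,0],[-13,30,20],50],
  [[0,0,0],[0,0,25],50],
  [[0,0,0],[0,0,25],50],
  [[0,0,0],[0,0,0],50],
])

```text
time: 12.32
tool_pos: [0.5376, 0.1604, 0.2019]
tcp_rot: [3.115, 0.398, -0.015]
wrist_force: [-0.4, -0.9, -1.2]
width: 0.59
grip_force: 0.0
```

```bash
python3 - <<'E'
from h import *
read_camera("side")
s,p,R=pose(); print(s["time"],p,to(disp([-66,0,116]),p,R),"yaw err deg",np.rad2deg(np.arctan2(R[1,0],R[0,0]))-14.07,R[:,2],s["q"])
E
```

```text
12.3667 [0.53873929 0.16125608 0.20430727] [-1.3 -4.2 88.3] yaw err deg 0.5273353982868692 [-0.00668231 -0.00183757 -0.99997598] [ 2.46615157e-01  1.39628704e-01  1.94479594e+00 -1.72317965e-04
  1.06409679e+00  1.56272374e+00]
```

Request:
step_arm([
  [[0,0,0],[-1.3,-4.2,5],46],
  [[0,0,0],[0,0,15],46],
  [[0,0,0],[0,0,15],46],
  [[0,0,0],[0,0,10],46],
  [[0,0,0],[0,0,0],46],
])

```text
time: 12.78
tool_pos: [0.5374, 0.1671, 0.1614]
tcp_rot: [3.115, 0.403, -0.003]
wrist_force: [-0.6, -0.1, -0.0]
width: 0.539
grip_force: 0.0
```

```bash
python3 - <<'E'
from h import *
t=[]
for c,(x0,y0,x1,y1) in {"side":(265,120,365,220),"top":(220,130,320,230)}.items():
    t.append(cv2.resize(read_camera(c)[y0:y1,x0:x1,::-1],None,fx=4,fy=4,interpolation=cv2.INTER_CUBIC))
cv2.imwrite("pics/g4.png",np.clip(np.hstack(t)*1.6,0,255).astype(np.uint8))
s,p,R=pose(); print(s["time"],p,to(disp([-66,0,116]),p,R),"yaw err deg",np.rad2deg(np.arctan2(R[1,0],R[0,0]))-14.07,R[:,2])
E
```

```text
12.8833 [0.53832529 0.167184   0.16306782] [-3.1  1.6 47.1] yaw err deg 0.671404722028548 [ 6.40124175e-04  1.67800163e-04 -9.99999781e-01]
```

View pics/g4.png

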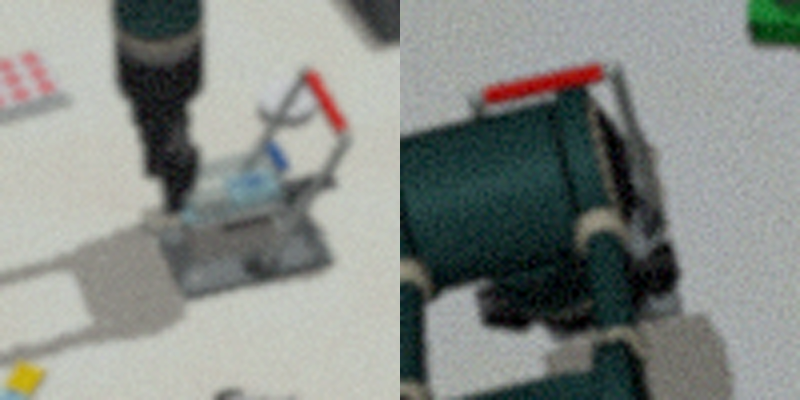

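The near finger stands just in front of the magazine's front wall, over the label end. I'll correct 3 mm and go down.

Request:
step_arm([
  [[0,0,0],[-3,1.5,4],46],
  [[0,0,0],[0,0,12],46],
  [[0,0,0],[0,0,12],46],
  [[0,0,0],[0,0,12],46],
  [[0,0,0],[0,0,7],46],
])

```text
time: 13.3
tool_pos: [0.534, 0.1642, 0.1129]
tcp_rot: [3.115, 0.402, -0.005]
wrist_force: [-0.4, 0.4, -0.1]
width: 0.541
grip_force: 0.0
```

Request:
step_arm([
  [[0,0,0],[0,0,0],32],
  [[0,0,0],[0,0,0],32],
  [[0,0,0],[0,0,0],32],
  [[0,0,0],[0,0,0],32],
])

```text
time: 13.63
tool_pos: [0.5359, 0.1647, 0.1159]
tcp_rot: [-3.116, -0.402, -0.002]
wrist_force: [0.4, -0.7, -0.3]
width: 0.374
grip_force: 0.0
```

```bash
python3 - <<'E'
from h import *
s,p,R=pose(); print(s["time"],p,to(disp([-66,0,116]),p,R),R.T@s["wrist_force"],s["width"],s["grip_force"])
E
```

```text
13.6333 [0.53585238 0.16467589 0.11589708] [-0.  -0.2 -0.1] [0.16305383 0.8006573  0.34714092] 0.37391276628064907 0.00830898410640657
```

Aligned; now I'll close on it.

Request:
step_arm([
  [[0,0,0],[0,0,0],20],
  [[0,0,0],[0,0,0],20],
  [[0,0,0],[0,0,0],20],
  [[0,0,0],[0,0,0],20],
], grip_force=50)

```text
time: 13.97
tool_pos: [0.5359, 0.1646, 0.116]
tcp_rot: [-3.116, -0.402, -0.002]
wrist_force: [0.3, -0.4, 2.7]
width: 0.314
grip_force: 49.0
```

```bash
python3 - <<'E'
from h import *
s,p,R=pose(); print(s["time"],p,to(disp([-66,0,116]),p,R),R.T@s["wrist_force"],s["width"],s["width"]*85.4,s["grip_force"])
E
```

```text
13.9667 [0.53588429 0.1646227  0.11604993] [-0.  -0.2  0. ] [ 0.15608041  0.45103977 -2.6735233 ] 0.31380521939249834 26.79896573611936 49.04890537261963
```

Gripped. I'll draw it out along -x.

Request:
step_arm([
  [[0,0,0],[-5,0,0],20],
  [[0,0,0],[-12,0,0],20],
  [[0,0,0],[-15,0,0],20],
  [[0,0,0],[-15,0,0],20],
  [[0,0,0],[-10,0,0],20],
])

```text
time: 14.38
tool_pos: [0.4797, 0.15, 0.1158]
tcp_rot: [-3.115, -0.402, -0.003]
wrist_force: [0.8, 0.2, 2.3]
width: 0.316
grip_force: 49.2
```

Request:
step_arm([
  [[0,0,0],[-3,0,0],20],
  [[0,0,0],[0,0,0],20],
  [[0,0,0],[0,0,-10],20],
  [[0,0,0],[0,0,-20],20],
  [[0,0,0],[0,0,-20],20],
])

```text
time: 14.8
tool_pos: [0.4764, 0.149, 0.165]
tcp_rot: [3.115, 0.402, -0.006]
wrist_force: [-0.1, -0.6, 0.2]
width: 0.317
grip_force: 49.1
```

Request:
step_arm([
  [[0,0,0],[0,0,-25],20],
  [[0,0,0],[0,0,-25],20],
  [[0,0,0],[0,0,-20],20],
  [[0,0,0],[0,0,0],20],
])

```text
time: 15.13
tool_pos: [0.4802, 0.15, 0.2406]
tcp_rot: [-3.115, -0.402, -0.012]
wrist_force: [1.2, -0.1, 0.5]
width: 0.317
grip_force: 49.1
```

```bash
python3 st.py; python3 - <<'E'
from h import *
t=[]
for c,(x0,y0,x1,y1) in {"side":(240,100,340,200),"top":(220,150,320,250)}.items():
    t.append(cv2.resize(read_camera(c)[y0:y1,x0:x1,::-1],None,fx=4,fy=4,interpolation=cv2.INTER_CUBIC))
cv2.imwrite("pics/g5.png",np.clip(np.hstack(t)*1.6,0,255).astype(np.uint8))
s,p,R=pose(); print(s["time"],p,R.round(4).tolist(),R.T@s["wrist_force"],s["width"]*85.4,s["q"])
E
```

```text
15.1333 disp frame mm [-123.5   -0.8  240.6] F disp [ 1.1 -0.4  0.5] 0.3171434213496113 49.06925439834595
15.2333 [0.47794676 0.14945982 0.23627828] [[0.9672, 0.2541, 0.0016], [0.2541, -0.9672, 0.0004], [0.0016, -0.0, -1.0]] [-0.78009322 -0.69315422  0.55104294] 26.961131395579468 [ 2.53330399e-01 -1.39371196e-02  2.04424893e+00  8.08544523e-06
  1.10967759e+00  1.56723647e+00]
```

View pics/g5.png

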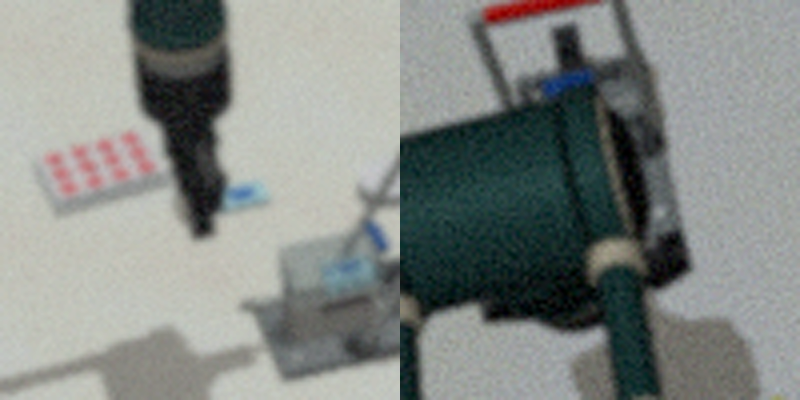

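The cassette hangs level from the fingers with its window forward. I'll turn to the panel's yaw and estimated slope, then go over the face.

Request:
step_arm([
  [[0,0,0.0925],[0,0,-10],20],
  [[0,0,0.0925],[0,0,-10],20],
  [[0,0.093,0],[0,0,-10],20],
  [[0,0.093,0],[0,0,0],20],
  [[0,0.093,0],[0,0,0],20],
])

```text
time: 15.65
tool_pos: [0.4774, 0.1492, 0.2643]
tcp_rot: [-3.099, -0.111, -0.438]
wrist_force: [0.5, 0.0, -1.3]
width: 0.314
grip_force: 49.1
```

Request:
step_arm([
  [[0,0.093,0],[0,0,0],20],
  [[0,0,0],[0,0,0],20],
])

```text
time: 15.82
tool_pos: [0.4736, 0.1485, 0.2613]
tcp_rot: [-3.075, -0.112, -0.571]
wrist_force: [-1.1, 0.0, -0.8]
width: 0.315
grip_force: 49.1
```

```bash
cat >> h.py <<'E'
sl=np.deg2rad(21.3); yw=np.deg2rad(4.04)
PR=Rn.from_euler("z",yw).as_matrix()@Rn.from_euler("y",-sl).as_matrix(); PO=np.array([.5763,-.1768,.12+.006*np.cos(sl)])
def pan(v): return PO+PR@(np.array(v)/1e3)
def rep(*tg):
    s,p,R=pose(); E=Rn.from_matrix(R.T@PR@np.diag([1,-1,-1])).as_rotvec()
    print(s["time"],"tcp in panel mm",np.round(PR.T@(p-PO)*1e3,1),"turn left",E.round(4),"F tool",np.round(R.T@s["wrist_force"],1),"T tool",np.round(R.T@s["torque"],2),s["width"]*85.4,s["grip_force"],"slope",np.rad2deg(np.arcsin(R[2,0])).round(2))
    for t in tg: print(t,"move",to(pan(t),p,R))
E
python3 - <<'E'
from h import *
read_camera("side"); rep([-40,0,110],[-67,0,90])
print(pose()[1:])
E
```

```text
15.8667 tcp in panel mm [-23.7 331.9 155.9] turn left [0.0004 0.0062 0.0026] F tool [-0.3 -0.5 -0.7] T tool [ 0.   -0.17 -0.07] 26.827049061385328 49.0638542175293 slope 20.95
[-40, 0, 110] move [-16.9 331.9  46.1]
[-67, 0, 90] move [-43.8 331.8  66.3]
(array([0.47442562, 0.14877209, 0.2622113 ]), array([[ 0.93141184,  0.07269983,  0.35663247],
       [ 0.06837268, -0.99735297,  0.02474332],
       [ 0.35748728,  0.0013377 , -0.93391705]]))
```

Request:
step_arm([
  [[0,0,0],[-2,15,0],20],
  [[0,0,0],[-2,30,0],20],
  [[0,0,0],[-2,35,0],20],
  [[0,0,0],[-2,35,0],20],
  [[0,0,0],[-2,35,0],20],
])

```text
time: 16.28
tool_pos: [0.4789, -0.0021, 0.2613]
tcp_rot: [-3.072, -0.113, -0.573]
wrist_force: [0.4, -1.1, 0.0]
width: 0.315
grip_force: 49.1
```

Request:
step_arm([
  [[0,0,0],[-2,35,0],20],
  [[0,0,0],[-2,35,0],20],
  [[0,0,0],[-2,35,0],20],
  [[0,0,0],[-1,35,0],20],
  [[0,0,0],[0,25,0],20],
])

```text
time: 16.7
tool_pos: [0.4843, -0.1691, 0.2587]
tcp_rot: [-3.072, -0.108, -0.575]
wrist_force: [0.8, 0.4, 0.7]
width: 0.316
grip_force: 49.2
```

Request:
step_arm([
  [[0,0,0],[0,12,5],20],
  [[0,0,0],[0,5,12],20],
  [[0,0,0],[0,0,15],20],
  [[0,0,0],[0,0,14],20],
  [[0,0,0],[0,0,0],20],
])

```text
time: 17.12
tool_pos: [0.5013, -0.1815, 0.2125]
tcp_rot: [-3.07, -0.109, -0.566]
wrist_force: [-0.7, 1.1, -0.8]
width: 0.315
grip_force: 49.2
```

```bash
python3 - <<'E'
from h import *
t=[]
for c,(x0,y0,x1,y1) in {"side":(270,180,370,280),"top":(340,140,440,240)}.items():
    t.append(cv2.resize(read_camera(c)[y0:y1,x0:x1,::-1],None,fx=4,fy=4,interpolation=cv2.INTER_CUBIC))
cv2.imwrite("pics/g6.png",np.clip(np.hstack(t)*1.6,0,255).astype(np.uint8))
rep([-40,0,110],[-67,0,90])
E
```

```text
17.2167 tcp in panel mm [-36.9   0.3 110.5] turn left [-0.0032  0.0031  0.0007] F tool [0.8 0.1 0.5] T tool [-0.01 -0.16  0.04] 26.69457505052749 49.17542338371277 slope 21.13
[-40, 0, 110] move [-3.1  0.3  0.5]
[-67, 0, 90] move [-30.    0.3  20.6]
```

View pics/g6.png

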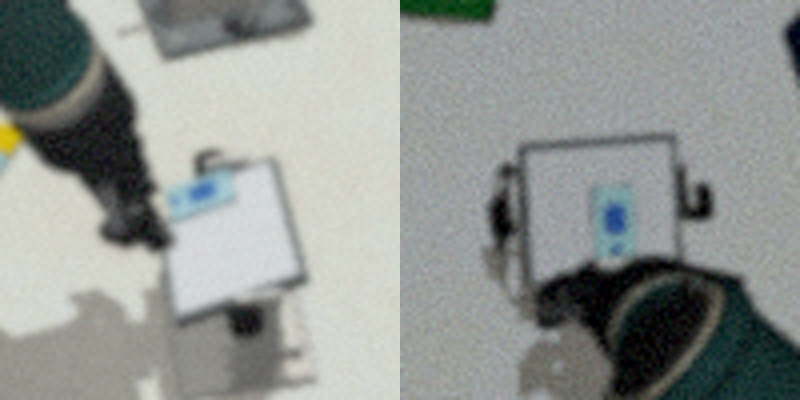

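The cassette stands over the middle of the face, aligned with the panel's sides. Before laying it down I'll feel the face with the fingertips at two places up the slope.

Request:
step_arm([
  [[0,0,0],[0,0,6],20],
  [[0,0,0],[0,0,9],20],
  [[0,0,0],[0,0,9],20],
  [[0,0,0],[0,0,6],20],
  [[0,0,0],[0,0,0],20],
])

```text
time: 17.63
tool_pos: [0.5123, -0.1803, 0.1865]
tcp_rot: [-3.072, -0.111, -0.574]
wrist_force: [-0.1, 0.4, -1.5]
width: 0.315
grip_force: 49.2
```

Request:
step_arm([
  [[0,0,0],[0,0,2],20],
  [[0,0,0],[0,0,0],20],
])

```text
time: 17.8
tool_pos: [0.5136, -0.1808, 0.1863]
tcp_rot: [-3.072, -0.111, -0.578]
wrist_force: [-0.4, 0.4, 0.2]
width: 0.318
grip_force: 49.2
```

Request:
step_arm([
  [[0,0,0],[0,0,2],20],
  [[0,0,0],[0,0,0],20],
])

```text
time: 17.97
tool_pos: [0.5145, -0.1809, 0.1848]
tcp_rot: [-3.073, -0.111, -0.579]
wrist_force: [-0.3, -0.1, 0.5]
width: 0.316
grip_force: 49.2
```

```bash
python3 -c "
from h import *
rep()"
```

```text
17.9667 tcp in panel mm [-36.2   0.2  77.7] turn left [-0.0003 -0.0006  0.0014] F tool [-0.1  0.1 -0.6] T tool [ 0.03 -0.22  0.03] 26.961395086115107 49.17522847652435 slope 21.33
```

Request:
step_arm([
  [[0,0,0],[0,0,2],20],
  [[0,0,0],[0,0,0],20],
])

```text
time: 18.13
tool_pos: [0.5151, -0.1808, 0.1828]
tcp_rot: [-3.072, -0.111, -0.578]
wrist_force: [-0.0, -0.0, 0.1]
width: 0.318
grip_force: 49.2
```

Request:
step_arm([
  [[0,0,0],[0,0,2],20],
  [[0,0,0],[0,0,0],20],
])

```text
time: 18.3
tool_pos: [0.5158, -0.1809, 0.1819]
tcp_rot: [-3.072, -0.112, -0.578]
wrist_force: [-7.0, 0.4, 7.7]
width: 0.312
grip_force: 54.2
```

Request:
step_arm([
  [[0,0,0],[0,0,1.5],20],
  [[0,0,0],[0,0,0],20],
])

```text
time: 18.47
tool_pos: [0.5159, -0.1809, 0.1818]
tcp_rot: [-3.072, -0.113, -0.577]
wrist_force: [-15.8, 1.0, 20.4]
width: 0.312
grip_force: 62.4
```

```bash
python3 -c "
from h import *
rep()"
```

```text
18.4667 tcp in panel mm [-36.    0.1  74.3] turn left [-0.001   0.0004  0.0029] F tool [ -7.3  -2.2 -24.7] T tool [ 0.52 -1.65 -0.01] 26.66758040826149 62.383150812238455 slope 21.28
```

Contact at 74.3 mm for x = -36. I'll back off and probe 66 mm up the slope, more gently.

Request:
step_arm([
  [[0,0,0],[0,0,-6],20],
  [[0,0,0],[0,0,-6],20],
  [[0,0,0],[12,0,0],20],
  [[0,0,0],[18,0,0],20],
  [[0,0,0],[18,0,0],20],
])

```text
time: 18.88
tool_pos: [0.5574, -0.1779, 0.2085]
tcp_rot: [-3.073, -0.109, -0.579]
wrist_force: [0.3, -0.4, -0.9]
width: 0.313
grip_force: 49.2
```

Request:
step_arm([
  [[0,0,0],[12,0,0],20],
  [[0,0,0],[6,0,0],20],
  [[0,0,0],[0,0,3],20],
  [[0,0,0],[0,0,2],20],
  [[0,0,0],[0,0,0],20],
])

```text
time: 19.3
tool_pos: [0.574, -0.176, 0.2083]
tcp_rot: [-3.072, -0.111, -0.574]
wrist_force: [-0.4, -0.1, -0.7]
width: 0.316
grip_force: 49.2
```

```bash
python3 -c "
from h import *
rep()"
```

```text
19.3 tcp in panel mm [28.   0.9 77.9] turn left [-0.0019  0.0026  0.001 ] F tool [-0.6  0.   0.5] T tool [ 0.03 -0.18 -0.06] 26.971294613361238 49.194520711898804 slope 21.15
```

Request:
step_arm([
  [[0,0,0],[0,0,1.5],20],
  [[0,0,0],[0,0,0],20],
])

```text
time: 19.47
tool_pos: [0.5748, -0.1763, 0.2076]
tcp_rot: [-3.072, -0.11, -0.576]
wrist_force: [0.2, 0.1, 0.5]
width: 0.315
grip_force: 49.2
```

Request:
step_arm([
  [[0,0,0],[0,0,1],20],
  [[0,0,0],[0,0,0],20],
])

```text
time: 19.63
tool_pos: [0.5757, -0.1765, 0.2074]
tcp_rot: [-3.072, -0.11, -0.577]
wrist_force: [-0.2, -0.7, 0.8]
width: 0.314
grip_force: 49.2
```

Request:
step_arm([
  [[0,0,0],[0,0,1],20],
  [[0,0,0],[0,0,0],20],
])

```text
time: 19.8
tool_pos: [0.5763, -0.1765, 0.2067]
tcp_rot: [-3.072, -0.11, -0.578]
wrist_force: [-0.8, 1.0, -0.2]
width: 0.315
grip_force: 49.2
```

```bash
python3 -c "
from h import *
rep()"
```

```text
19.8 tcp in panel mm [29.5  0.3 75.6] turn left [-0.0005 -0.0002  0.0012] F tool [-0.8 -1.  -0.1] T tool [-0.04 -0.18 -0.02] 26.909459800658407 49.194889068603516 slope 21.31
```

Request:
step_arm([
  [[0,0,0],[0,0,1],20],
  [[0,0,0],[0,0,0],20],
])

```text
time: 19.97
tool_pos: [0.5767, -0.1764, 0.2057]
tcp_rot: [-3.072, -0.11, -0.578]
wrist_force: [-0.7, -0.1, 0.4]
width: 0.315
grip_force: 49.2
```

Request:
step_arm([
  [[0,0,0],[0,0,1],20],
  [[0,0,0],[0,0,0],20],
])

```text
time: 20.13
tool_pos: [0.5771, -0.1763, 0.2048]
tcp_rot: [-3.072, -0.111, -0.578]
wrist_force: [-0.2, -0.4, -0.3]
width: 0.313
grip_force: 49.2
```

```bash
python3 -c "
from h import *
rep()"
```

```text
20.1333 tcp in panel mm [29.6  0.4 73.5] turn left [-0.0006 -0.0001  0.0013] F tool [-0.3  0.3  0.2] T tool [ 0.02 -0.21 -0.01] 26.69216420118618 49.19504463672638 slope 21.3
```

Request:
step_arm([
  [[0,0,0],[0,0,1],20],
  [[0,0,0],[0,0,0],20],
])

```text
time: 20.3
tool_pos: [0.5776, -0.1764, 0.2041]
tcp_rot: [-3.072, -0.111, -0.578]
wrist_force: [-0.6, -0.7, -0.4]
width: 0.312
grip_force: 49.5
```

Request:
step_arm([
  [[0,0,0],[0,0,1],20],
  [[0,0,0],[0,0,0],20],
])

```text
time: 20.47
tool_pos: [0.5777, -0.1764, 0.2039]
tcp_rot: [-3.072, -0.111, -0.578]
wrist_force: [-5.3, 0.8, 5.9]
width: 0.313
grip_force: 53.2
```

```bash
python3 -c "
from h import *
rep()"
```

```text
20.4667 tcp in panel mm [29.8  0.3 72.4] turn left [-0.0006 -0.0001  0.0018] F tool [-2.8 -1.2 -7.4] T tool [ 0.2  -0.64 -0.04] 26.693576813003908 53.233153203036636 slope 21.3
```

Second contact at 72.4 mm for x = 30, so the true slope is about 21.3 − 1.8 = 19.5°. I'll back off, match it, and go to the laying position.

Request:
step_arm([
  [[0,0,0],[0,0,-6],20],
  [[0,0,0],[0,0,-10],20],
  [[0,-0.031,0],[-15,0,0],20],
  [[0,0,0],[-20,0,0],20],
  [[0,0,0],[-20,0,0],20],
])

```text
time: 20.88
tool_pos: [0.52, -0.1806, 0.1996]
tcp_rot: [-3.083, -0.113, -0.531]
wrist_force: [-1.0, 0.0, -0.6]
width: 0.315
grip_force: 49.2
```

Request:
step_arm([
  [[0,0,0],[-20,0,0],20],
  [[0,0,0],[-12,0,0],20],
  [[0,0,0],[0,0,0],20],
  [[0,0,0],[0,0,0],20],
])

```text
time: 21.22
tool_pos: [0.49, -0.1828, 0.1885]
tcp_rot: [-3.082, -0.109, -0.531]
wrist_force: [0.2, 0.4, 0.9]
width: 0.315
grip_force: 49.2
```

```bash
cat >> h.py <<'E'
a=PO+PR@np.array([-36.,.1,74.42-73])/1e3; 
sl=np.deg2rad(19.5)
PR=Rn.from_euler("z",yw).as_matrix()@Rn.from_euler("y",-sl).as_matrix()
PO=np.array([.5763,-.1768,.12+.006*np.cos(sl)]); n=PR[:,2]
print("plane offset of model vs felt (mm)",(a-PO)@n*1e3)
E
python3 -c "
from h import *
rep([-66,0,62],[-66,0,56])"
```

```text
plane offset of model vs felt (mm) 0.226578952588267
21.2167 tcp in panel mm [-60.6   0.1  88.1] turn left [-0.     -0.0006  0.0002] F tool [ 0.5 -0.4 -0.8] T tool [-0.02 -0.14  0.02] 26.94095514931619 49.17658746242523 slope 19.53
[-66, 0, 62] move [-5.4  0.1 26.1]
[-66, 0, 56] move [-5.4  0.1 32.1]
```

Request:
step_arm([
  [[0,0,0],[-2.7,0,4],20],
  [[0,0,0],[-2.7,0,8],20],
  [[0,0,0],[0,0,8],20],
  [[0,0,0],[0,0,6],20],
  [[0,0,0],[0,0,0],20],
])

```text
time: 21.63
tool_pos: [0.4937, -0.1817, 0.16]
tcp_rot: [-3.081, -0.111, -0.526]
wrist_force: [-0.3, 0.4, -0.8]
width: 0.315
grip_force: 49.2
```

Request:
step_arm([
  [[0,0,0],[0,0,2],20],
  [[0,0,0],[0,0,0],20],
])

```text
time: 21.8
tool_pos: [0.4948, -0.1821, 0.1597]
tcp_rot: [-3.082, -0.111, -0.529]
wrist_force: [0.4, -0.3, -0.3]
width: 0.312
grip_force: 49.2
```

Request:
step_arm([
  [[0,0,0],[0,0,1],20],
  [[0,0,0],[0,0,0],20],
])

```text
time: 21.97
tool_pos: [0.4952, -0.1824, 0.1595]
tcp_rot: [-3.082, -0.111, -0.531]
wrist_force: [0.1, 0.6, 0.4]
width: 0.312
grip_force: 49.2
```

```bash
python3 -c "
from h import *
rep([-66,0,56])"
```

```text
plane offset of model vs felt (mm) 0.226578952588267
21.9667 tcp in panel mm [-65.3   0.2  59. ] turn left [-0.0002 -0.001   0.0014] F tool [ 0.3 -0.6 -0.3] T tool [ 0.03 -0.2   0.01] 26.670517423034468 49.17646050453186 slope 19.56
[-66, 0, 56] move [-0.7  0.2  3. ]
```

Request:
step_arm([
  [[0,0,0],[0,0,1],20],
  [[0,0,0],[0,0,0],20],
])

```text
time: 22.13
tool_pos: [0.4954, -0.1823, 0.1585]
tcp_rot: [-3.082, -0.111, -0.531]
wrist_force: [0.9, -0.7, -0.5]
width: 0.315
grip_force: 49.2
```

Request:
step_arm([
  [[0,0,0],[0,0,1],20],
  [[0,0,0],[0,0,0],20],
])

```text
time: 22.3
tool_pos: [0.4958, -0.1823, 0.1577]
tcp_rot: [-3.082, -0.111, -0.531]
wrist_force: [-1.4, 0.0, 0.9]
width: 0.316
grip_force: 49.4
```

Request:
step_arm([
  [[0,0,0],[0,0,1],20],
  [[0,0,0],[0,0,0],20],
  [[0,0,0],[0,0,0],20],
])

```text
time: 22.55
tool_pos: [0.4961, -0.1824, 0.1571]
tcp_rot: [-3.082, -0.111, -0.531]
wrist_force: [-4.3, 0.1, 5.4]
width: 0.315
grip_force: 49.8
```

```bash
python3 -c "
from h import *
rep()"
```

```text
plane offset of model vs felt (mm) 0.226578952588267
22.55 tcp in panel mm [-65.3   0.1  56.5] turn left [-0.0002 -0.001   0.0015] F tool [-2.2 -0.4 -6.5] T tool [ 0.21 -0.32 -0.03] 26.88929327521309 49.79110836982727 slope 19.56
```

Contact at 6.5 N with its centre near the middle of the overlap. I'll average some readings and check the picture.

```bash
python3 - <<'E'
from h import *
A=[]
for i in range(8):
    im=read_camera("side"); s,p,R=pose(); A.append(np.r_[R.T@s["wrist_force"],R.T@s["torque"]])
m=np.mean(A,0); print(m.round(2),np.std(A,0).round(2)); print("contact x mm",[( m[4]+.19-z*(m[0]))/-m[2]*1e3 for z in(.16,.173,.185)])
rep()
t=[cv2.resize(c[:,:,::-1],None,fx=4,fy=4,interpolation=cv2.INTER_CUBIC) for c in(im[180:280,270:370],read_camera("top")[140:240,340:440])]
cv2.imwrite("pics/g7.png",np.clip(np.hstack(t)*1.6,0,255).astype(np.uint8))
E
```

```text
plane offset of model vs felt (mm) 0.226578952588267
[-2.13 -0.28 -6.47  0.13 -0.28 -0.01] [0.76 0.31 0.44 0.03 0.02 0.02]
contact x mm [np.float64(38.46046676248276), np.float64(42.74555034354678), np.float64(46.701012110682804)]
22.95 tcp in panel mm [-65.3   0.1  56.5] turn left [-0.0003 -0.001   0.0015] F tool [-3.3 -0.1 -6.2] T tool [ 0.16 -0.26 -0.02] 26.67295960758913 49.78122532367706 slope 19.56
```

View pics/g7.png

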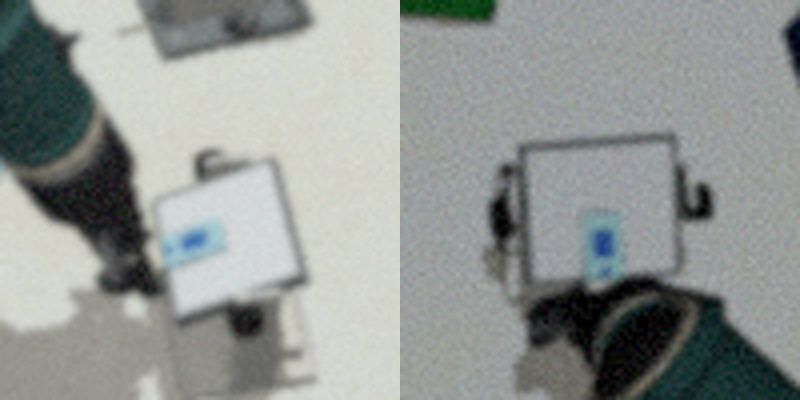

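The picture shows the window wholly on the face and the label past the lower edge. The pressure centre sits slightly to one side in y, so I'll roll it a little to even that out.

Request:
step_arm([
  [[0.01,0,0],[0,0.5,0],20],
  [[0,0,0],[0,0,0],20],
  [[0,0,0],[0,0,0],20],
])

```text
time: 23.25
tool_pos: [0.4962, -0.1829, 0.1571]
tcp_rot: [-3.072, -0.113, -0.529]
wrist_force: [-5.4, 0.2, 6.8]
width: 0.316
grip_force: 49.9
```

```bash
cat > cop.py <<'E'
from h import *
A=[]
for i in range(10):
    im=read_camera("side"); s,p,R=pose(); A.append(np.r_[R.T@s["wrist_force"],R.T@s["torque"]])
m=np.mean(A,0); print(m.round(2)); print("cop x,y mm",(m[4]+.19-.173*m[0])/-m[2]*1e3,(m[3]+.173*m[1])/m[2]*1e3); rep()
E
python3 cop.py
```

```text
plane offset of model vs felt (mm) 0.226578952588267
[-2.67 -0.79 -7.3   0.04 -0.3  -0.  ]
cop x,y mm 48.80393264495492 13.733213883851601
23.75 tcp in panel mm [-65.3  -0.4  56.4] turn left [-0.0104 -0.0011  0.0016] F tool [-2.4 -0.7 -7.2] T tool [ 0.02 -0.27  0.02] 26.521850885647353 49.85899865627289 slope 19.56
```

A 0.6° roll swings the pressure centre from one side to the other, so flush is half way; pitch is already central.

Request:
step_arm([
  [[-0.005,0,0],[0,-0.3,0],20],
  [[0,0,0],[0,0,0],20],
  [[0,0,0],[0,0,0],20],
  [[0,0,0],[0,0,0],20],
])

```text
time: 24.08
tool_pos: [0.4961, -0.1826, 0.1571]
tcp_rot: [-3.077, -0.112, -0.53]
wrist_force: [-4.6, 0.6, 5.6]
width: 0.317
grip_force: 49.9
```

```bash
python3 cop.py
```

```text
plane offset of model vs felt (mm) 0.226578952588267
[-2.4  -0.56 -7.31  0.06 -0.33 -0.01]
cop x,y mm 37.92708482580958 4.717705269773186
24.5833 tcp in panel mm [-65.3  -0.2  56.4] turn left [-0.0054 -0.0011  0.0015] F tool [-2.  -1.1 -7.5] T tool [ 0.06 -0.37 -0.02] 26.613408985086934 49.85806167125702 slope 19.56
```

The pressure centre is now in the middle (38, 5 mm), at 7 N and at rest. Handing in.

```bash
python3 -c "
from workcell import *
print(finish_job())"
```

```text
the job is handed in; nothing more can be done
None
```

The job is handed in, with no verdict returned: I pulled the lever to its stop, eased it home and drew the cassette, which is now held flush on the panel (felt slope about 19.5°) at about 7 N, label end past the lower edge.

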